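# Clamp the specimen cup with the trigger-operated bench clamp

## Task

The lidded specimen cup stands loose in the bench clamp. Pump the clamp's sprung trigger with full squeezes against its fixed grip until the sprung foot holds the cup firmly and upright in the V block: the foot's spring about half compressed, never bottomed. Then let the trigger spring right back; move the foot by the trigger only, and leave the other things where they are.

Things in the scene. Friction and masses are not known exactly. Their poses are not given: they have to be found in the camera images.
- clamp: bolted-down bench clamp of bare aluminium and dark steel. Origin on the worktop; its x axis is the way the foot advances, z up. Base plate 262 x 92 x 6 mm. A fixed black grip stands near the rear, the trigger just before it; below, a toothed rod runs forward at z = 29 mm to a round foot; a V block closes the front end. Highest: the grip, z = 150 mm; cheek plates under the trigger end at z = 85 mm
- clamp_grip (a point): centre line of the fixed upright black grip at squeezing height, z = 137 mm (76 mm behind the clamp's origin along its x). The grip is 16 mm thick along the clamp's x (rear face 8 mm behind this point), 24 mm wide, top at z = 150 mm; it cannot yield, so centre the hand 16 mm in front of its rear face, where both fingers meet their faces when the squeeze is complete
- trigger_roller (a point): axis of the black cross roller (14 mm diameter, 24 mm long along the clamp's y) on the trigger's top end. At rest 35 mm in front of clamp_grip at z = 136 mm; squeezed home 17 mm in front of it, almost touching the grip. Over both, rear face of grip to front of roller: 50 mm at rest, 32 mm squeezed home
- clamp_trigger (a joint): trigger hinge: 0 = sprung back, 0.30 rad = squeezed home; axis level, 63 mm below the roller. Each full squeeze and return moves the rod one tooth, 5 mm (the first 3 to 9 mm). At the roller it takes 3 N through some free play, then about 13 N while the foot is free, plus 0.6 N per mm of foot spring compression: 17 N when the cup is well held. A brake holds the rod on release; there is no way back
- clamp_foot: round rubber-faced foot, 24 mm diameter, on a spring stem at the rod's front. Origin: centre of its front face. It goes with the rod until the cup is home in the V, then stands still while the rod slides on and compresses its spring (1.2 N per mm, 16 mm travel). Well clamped: 4 to 12 mm compressed, 5 to 14 N on the cup; never above 17.5 N. Move it by the trigger only, keep hands off it
- cup: lidded specimen cup, 58 mm diameter (lid 64 mm), 63 mm high, standing loose on the clamp's base plate between foot and V block. Origin: centre of its underside
- clamp_seat (a point): point on the base plate, 6 mm above the worktop, on which the cup's centre stands when it is home in the V block, 75 mm in front of the clamp's origin
- spare_cup: another lidded specimen cup of the same size, left of the clamp; bystander. Origin: centre of its underside
- note_pad: note pad, 67 x 68 x 21 mm, right of the clamp; bystander. Origin: centre of its underside
- marker: black marker pen, 128 mm long, 15 mm thick, right of the clamp; bystander. Origin: centre of its underside
There are look-alikes about, which are no part of the job. What is shaped like the cup but green or pink is not meant.

How it is judged (in metres and radians):
On the way, in this order (a step that is already met when the one before it is completed fails the run):
1. the trigger is squeezed home (value of joint clamp_trigger above 0.26 rad), for 0.05 s.
2. the foot presses on the cup, the cup home in the V block (contact force between clamp_foot and cup above 4 N and horizontal distance between cup and clamp_seat below 0.005 m), for 0.1 s.
At the end, for the whole second after the job is handed in: The foot presses the cup with 4.8 to 14.5 N (its spring 4 to 12 mm compressed), the cup stands upright within 0.1 rad and at rest within 5 mm of its seat in the V block, and the trigger has sprung back to within 0.04 rad of rest (contact force between clamp_foot and cup between 4.8 and 14.5 N and horizontal distance between cup and clamp_seat below 0.005 m and angle between cup's own z axis and vertical below 0.1 rad and linear speed of cup below 0.01 m/s and value of joint clamp_trigger below 0.04 rad); the robot touches nothing.
It fails at once if the foot is over-tightened: more than 17.5 N on the cup (contact force between clamp_foot and cup above 17.5 N).
It fails at once if the foot is pushed or pulled with the hand (contact force between any of the fingers, the arm and clamp_foot above 2 N).
It fails at once if a bystander is moved by more than 15 mm (distance of any of spare_cup, note_pad, marker from where it was at the start of the episode above 0.015 m).
It also fails if it takes over 54 s, if anything falls off the work surface, if the arm or the gripper's body presses on something with over 40 N, if the wrist force passes 120 N, or if a joint passes its speed limit or range.

## Robot

A 6-joint arm with a two-finger parallel gripper is mounted at the origin on a cart in front of the work surface, level with it; the furniture and walls round the work are solid. World frame = base frame: x ahead of the robot, y to its left, z up, the work surface at z = 0. Lengths are in m, angles in degrees, forces in N, time in s.
With the tool pointing down it reaches from about 0.275 to 0.825 m from the base axis. Payload 4.9 kg.
Tool frame: the origin (TCP) lies at the very end of the fingers, on their centre line; the grasp point (between the pads) lies 19 mm behind it (env.hold_point_z is the distance from the TCP to the grasp point, in m); z points along the fingers, y is the line along which they close (so a half turn about z gives the same grasp; the last joint's range is limited). The gripper opens to 85 mm and grips with 20 to 120 N. Pads are 22 mm wide; open, the fingers measure 114 mm over their backs; the gripper's body (76 mm by 85 mm) begins 54 mm behind the grasp point. The pads swing forward as they close: fully open they stand 13 mm farther back than shut.
Start: joints at [-84.752, 18.69, -11.035, 60.275, 0, 82.311], TCP at [0.123, -0.536, 0.231] pointing down, gripper open.
Joint ranges: [-152.03, 152.03], [-55.5, 102.48], [-74.3, 77.21], [-110.64, 120.58], [-84.22, 78.4], [-180, 180]. Speed limits (degrees/s): [147.25, 147.25, 180, 180, 180, 180].

## Interface

Orientations are given as a 3x3 rotation matrix whose columns are the frame's x, y, z axes.
In Python, from bench import env gives the robot as it stands.
- The arm moves only by the shell command python3 -m creep 'ROWS'. ROWS is JSON, a list that holds one entry, the list of rows, each a list of 7 numbers: the shift along the tool's x, y, z in mm, then the turn, a rotation vector about the tool's x, y, z in rad, then the gripper's target within -1 to 1 (fully open at 1, half-way at 0, shut at -1). A call has 1 to 20 rows; each row is the pose to reach, as a shift and turn from the pose commanded when the call began, along the tool's axes at that moment; what a row does not reach only later rows make up. A row lasts 1/12 s, in which the tool goes at most 41.7 mm and 7.16 degrees, less where a joint would pass 70% of its speed; a pose out of reach is approached as far as the arm can. A call with a gripper value outside its range is refused whole. The fingers move at their own pace and stop on an object; the grip force is fixed at half the most. Time passes only in rows, so rows that repeat a pose let the fingers close. It gives the time, the measured TCP pose, the force, the opening and the grip force at its end, in the units of the state.
- env.sense(): the state, without advancing time (a new reading comes with each control period).
- env.camera(name): name is "scene" or "top" or "wrist"; returns a dict with "image" (384x512x3 uint8, red, green, blue), "vfov" (degrees; the focal length in pixels is half the picture's height over the tangent of half this angle, whatever the lens; pixels are square), "cx", "cy" (the principal point, pixels), "cam_to_world" (4x4, takes a point from camera to world coordinates). Camera axes: x right, y up, looking along -z (the intrinsics and any distortion apply to the point x, -y, -z); pixel columns grow to the right and rows downward; lengths in m; the calibration is good to about 2 mm. A picture is of the moment at which its call begins. There is no depth.
- env.hand_in(): hands the job in; it is judged then, once.
Trained networks look in a picture, given as the dict that the camera call returned (one of the last four; its "shot" number tells which), for a name from the list of things; names that differ only in an ending like _2 or _b are one class to them, and where a whole thing is asked for, a point or a joint stands for the part that bears it (a point fixed in the world has none). Each returns a list of dicts, best first, with "confidence" (0 to 1); they miss things now and then, are a little off and sometimes report something else, mostly with a low value. They report only what shows in the picture. A call takes as long as a camera call. They do not tell look-alikes from the thing itself.
- env.regions_of(picture, target): "pixels" (384x512 bool, what is visible of it) and "position" ([column, row] in pixels, amid what is visible of it).
The state is a dict: "time": time; "qpos": joint angles; "qvel": joint speeds; "tau": joint torques, N m; "position": TCP position; "orientation": TCP orientation; "force": force on the tool from outside, world axes, zero at the start; "moment": the same for the moment, N m; "grip_width": finger opening in m; "grasp_force": force on a finger pad.
Only numpy, scipy, OpenCV 4.12 (cv2) and the standard library are available. Lean on these libraries where they do the work, as an engineer would, in place of code of your own. Each camera call takes 0.05 s, during which the arm holds its last target. There are 200 camera calls.

## Working session

There is one attempt and no reset: what is moved stays moved. The work goes in short steps, Python scripts to look and compute and a shell command to move; the robot and the scene stay as the last step left them, time stands still between calls to the robot, and variables do not carry over. Pictures are saved under pics/ and viewed, at most 10 in all, crops included, and the job is handed in when it is done.

```bash
mkdir -p pics; ls; python3 - <<'E'
from bench import env
import cv2,numpy as np
s=env.sense();print(s['time'],s['position'],s['orientation'],s['grip_width'])
ims=[]
for n in ['scene','top']:
    p=env.camera(n);print(n,p['vfov'],p['cx'],p['cy'],p['cam_to_world'],[k for k in p])
    cv2.imwrite(f'pics/{n}0.png',p['image'][:,:,::-1])
    for t in ['clamp','clamp_grip','trigger_roller','clamp_foot','cup','clamp_seat']:
        r=env.regions_of(p,t)
        print(n,t,[(np.round(d['position']),round(d['confidence'],2),int(d['pixels'].sum())) for d in r[:3]])
E
```

```text
pics
0.0 [ 0.12308715 -0.53543315  0.23050869] [[ 9.74610971e-01  2.23904955e-01 -1.62681562e-04]
 [ 2.23904894e-01 -9.74609441e-01  1.74251050e-03]
 [ 2.31605749e-04 -1.73469505e-03 -9.99998469e-01]] 0.08522244124741889
scene 57.753387082934395 262.6088108198025 193.04972399809978 [[ 0.8770733   0.36151352 -0.31630745  0.20644435]
 [-0.48030987  0.66919786 -0.56698912 -0.56693577]
 [ 0.00669804  0.64921661  0.76057408  0.74991237]
 [ 0.          0.          0.          1.        ]] ['image', 'vfov', 'cx', 'cy', 'cam_to_world', 'shot']
scene clamp [(array([241., 189.]), 0.61, 2500), (array([265., 196.]), 0.33, 553)]
scene clamp_grip [(array([241., 190.]), 0.59, 2593)]
scene trigger_roller [(array([236., 160.]), 0.51, 130)]
scene clamp_foot []
scene cup [(array([291., 243.]), 0.86, 696), (array([264., 196.]), 0.64, 534), (array([318., 343.]), 0.64, 974)]
scene clamp_seat [(array([239., 191.]), 0.7, 2560)]
top 52.28908550771951 260.0621516882739 188.6291745994908 [[-2.02590099e-02  9.72405475e-01 -2.32415930e-01  1.84838564e-01]
 [-9.99794455e-01 -1.98869860e-02  3.94392783e-03 -7.50682731e-02]
 [-7.86955343e-04  2.32448059e-01  9.72608493e-01  1.37115200e+00]
 [ 0.00000000e+00  0.00000000e+00  0.00000000e+00  1.00000000e+00]] ['image', 'vfov', 'cx', 'cy', 'cam_to_world', 'shot']
top clamp [(array([232., 200.]), 0.68, 1594)]
top clamp_grip [(array([237., 199.]), 0.74, 1687)]
top trigger_roller [(array([250., 190.]), 0.59, 293), (array([223., 196.]), 0.51, 48)]
top clamp_foot []
top cup [(array([251., 190.]), 0.84, 249), (array([362., 213.]), 0.8, 286), (array([299., 191.]), 0.6, 268)]
top clamp_seat [(array([234., 206.]), 0.69, 1501)]
```

```bash
python3 - <<'E'
import cv2
a=cv2.imread('pics/scene0.png')[110:370,150:410];b=cv2.imread('pics/top0.png')[150:250,170:400]
cv2.imwrite('pics/a.png',cv2.resize(a,(600,600),interpolation=2))
cv2.imwrite('pics/b.png',cv2.resize(b,(800,348),interpolation=2))
E
```

```text
(no output)
```

View pics/a.png

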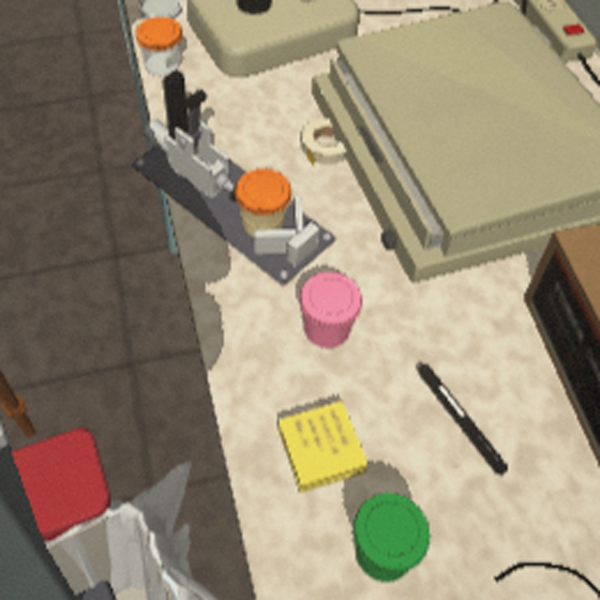

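View pics/b.png

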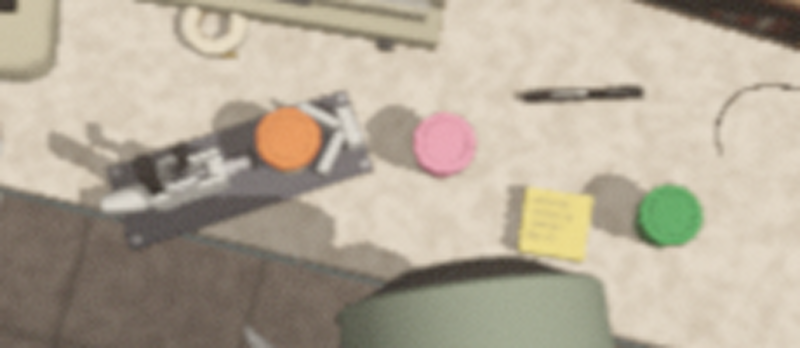

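The clamp's base plate corners are at top-view crop px (345,93), (372,170), (135,247), (107,170). The orange cup is in it at (289,138), and the grip is at the rear near (147,170). The scene view agrees.

```bash
cat >h.py <<'E'
import numpy as np
def ray(p,u,v):
    f=192/np.tan(np.radians(p['vfov'])/2);M=np.array(p['cam_to_world'])
    d=M[:3,:3]@np.array([(u-p['cx'])/f,-(v-p['cy'])/f,-1]);return M[:3,3],d
def atz(p,u,v,z):
    o,d=ray(p,u,v);return o+d*(z-o[2])/d[2]
def proj(p,X):
    f=192/np.tan(np.radians(p['vfov'])/2);M=np.array(p['cam_to_world'])
    c=(np.atleast_2d(X)-M[:3,3])@M[:3,:3];return np.c_[p['cx']+f*c[:,0]/-c[:,2],p['cy']-f*c[:,1]/-c[:,2]]
E
python3 - <<'E'
from bench import env
from h import *
T=env.camera('top');S=env.camera('scene');W=env.camera('wrist')
for q in [(345,93),(372,170),(135,247),(107,170)]: print('top',atz(T,170+q[0]/3.478,150+q[1]/3.478,.006))
for q in [(334,238),(286,282),(135,164)]: print('sc',atz(S,150+q[0]/2.308,110+q[1]/2.308,.006))
print('cup',atz(T,170+289/3.478,150+138/3.478,.069))
print('grip top sc',atz(S,150+175/2.308,110+74/2.308,.15),'roller',atz(S,150+197/2.308,110+97/2.308,.136))
s=env.sense();R=np.array(s['orientation']);C=W['cam_to_world']
print('cam in tool',R.T@(C[:3,3]-s['position']),R.T@C[:3,:3],W['vfov'])
E
```

```text
top [ 0.5545596  -0.11450338  0.006     ]
top [ 0.4722548  -0.14007952  0.006     ]
top [0.39757948 0.10207565 0.006     ]
top [0.47780505 0.13159641 0.006     ]
sc [ 0.55755671 -0.1152821   0.006     ]
sc [ 0.47796505 -0.14186601  0.006     ]
sc [0.40008231 0.10195749 0.006     ]
cup [ 0.49280222 -0.05644229  0.069     ]
grip top sc [0.45550352 0.07759376 0.15      ] roller [0.46672051 0.04593731 0.136     ]
cam in tool [ 6.80651718e-02  3.08521926e-05 -1.42300960e-01] [[-2.87136365e-04  9.64392394e-01  2.64475383e-01]
 [ 9.99999188e-01 -5.13834742e-05  1.27304840e-03]
 [ 1.24130786e-03  2.64475534e-01 -9.64391596e-01]] 67.59936509494389
```

```bash
python3 -m creep '[[[462,-515,-10,0,0,-0.078,1],[462,-515,-10,0,0,-0.078,1],[462,-515,-10,0,0,-0.078,1],[462,-515,-10,0,0,-0.078,1],[462,-515,-10,0,0,-0.078,1],[462,-515,-10,0,0,-0.078,1],[462,-515,-10,0,0,-0.078,1],[462,-515,-10,0,0,-0.078,1],[462,-515,-10,0,0,-0.078,1],[462,-515,-10,0,0,-0.078,1],[462,-515,-10,0,0,-0.078,1],[462,-515,-10,0,0,-0.078,1],[462,-515,-10,0,0,-0.078,1],[462,-515,-10,0,0,-0.078,1],[462,-515,-10,0,0,-0.078,1],[462,-515,-10,0,0,-0.078,1],[462,-515,-10,0,0,-0.078,1],[462,-515,-10,0,0,-0.078,1],[462,-515,-10,0,0,-0.078,1],[462,-515,-10,0,0,-0.078,1]]]'
python3 - <<'E'
from bench import env
from h import *
import cv2
W=env.camera('wrist');S=env.camera('scene')
cv2.imwrite('pics/w1.png',cv2.resize(W['image'][:,:,::-1],(800,600),interpolation=2))
s=env.sense();print(s['position'],s['orientation'],s['qvel'])
np.save('w1.npy',{k:W[k] for k in W},allow_pickle=True)
for t in ['trigger_roller','clamp_foot','cup','clamp_grip']:
    for p in (W,S):
        print(t,[(np.round(d['position'],1),round(d['confidence'],2),int(d['pixels'].sum())) for d in env.regions_of(p,t)[:3]])
E
```

```text
time: 2.52
position: [0.4576, 0.0691, 0.2411]
orientation: [[0.954, 0.299, -0.001], [0.299, -0.954, -0.0], [-0.001, 0.0, -1.0]]
force: [-0.5, -1.0, 0.3]
grip_width: 0.085
grasp_force: 0.0
[0.45756217 0.06840433 0.24125558] [[ 9.54680023e-01  2.97633760e-01 -4.45641789e-04]
 [ 2.97633682e-01 -9.54680123e-01 -2.32968949e-04]
 [-4.94784782e-04  8.97727948e-05 -9.99999874e-01]] [-0.44922301 -0.2165146   0.0866415  -0.03037817  0.06395992  0.03961777]
trigger_roller [(array([285. , 189.2]), 0.76, 697)]
trigger_roller [(array([241.2, 190.2]), 0.74, 2585), (array([217.7, 130.2]), 0.2, 384)]
clamp_foot [(array([325.9, 173.4]), 0.47, 216)]
clamp_foot []
cup [(array([475.8, 210.6]), 0.74, 3069), (array([371.8, 172.9]), 0.55, 2769)]
cup [(array([265.2, 198.2]), 0.73, 530), (array([292.3, 244.2]), 0.64, 717), (array([320.1, 340.3]), 0.56, 961)]
clamp_grip [(array([290.1, 163.9]), 0.79, 11278)]
clamp_grip [(array([239.3, 188.2]), 0.84, 2567)]
```

View pics/w1.png

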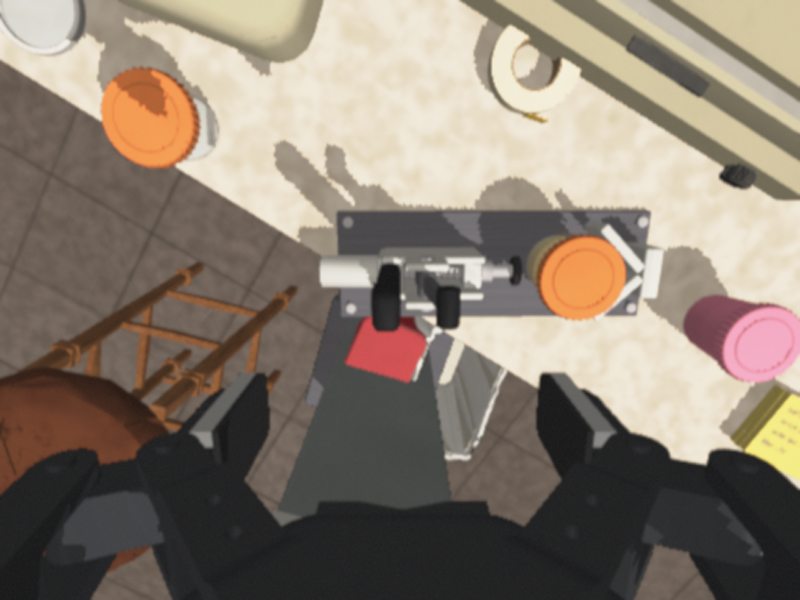

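The wrist view shows the plate corners at (337,210), (649,210), (638,315) and (342,316). The grip top is about (386,312) and the roller about (448,307). The foot is at (516,270), just short of the cup at (583,277).

```bash
python3 - <<'E'
from h import *
W=np.load('w1.npy',allow_pickle=True).item()
k=.64
c=np.array([atz(W,u*k,v*k,.006)[:2] for u,v in [(337,210),(649,210),(638,315),(342,316)]]);print(c)
for a,b in((0,1),(3,2),(0,3),(1,2)): d=c[b]-c[a];print(np.hypot(*d),np.degrees(np.arctan2(d[1],d[0])))
for n,u,v,z in [('gripTopC',386,311,.15),('gL',373,311,.15),('gR',399,311,.15),('roller top',448,307,.143),('rollerL',436,307,.136),('rollerR',460,307,.136),('cup',583,277,.069),('foot',519,270,.029)]: print(n,atz(W,u*k,v*k,z))
E
```

```text
[[ 0.48348239  0.13401889]
 [ 0.56055154 -0.11180859]
 [ 0.47519202 -0.14229222]
 [ 0.3963759   0.10580956]]
0.2576253099024416 -72.59331859289043
0.2603199462974022 -72.37616613539487
0.09156040237341931 -162.05552192454525
0.0906393839384357 -160.34731414435052
gripTopC [0.45446409 0.07751096 0.15      ]
gL [0.45235179 0.08424273 0.15      ]
gR [0.45657624 0.07077962 0.15      ]
roller top [0.46499081 0.04484728 0.143     ]
rollerL [0.46124953 0.05011835 0.136     ]
rollerR [0.4653714  0.03698165 0.136     ]
cup [ 0.49726988 -0.05379345  0.069     ]
foot [ 0.48394634 -0.02066586  0.029     ]
```

```bash
python3 -m creep '[[[-1,-2,60,0,0,0,1],[-1,-2,95,0,0,0,1],[-1,-2,125,0,0,0,1],[-1,-2,127,0,0,0,1],[-1,-2,127,0,0,0,1],[-1,-2,127,0,0,0,1]]]'
python3 - <<'E'
from bench import env
import cv2
W=env.camera('wrist');S=env.camera('scene')
cv2.imwrite('pics/w2.png',cv2.resize(W['image'][90:300,130:410,::-1],(800,600),interpolation=2))
s=env.sense();print(s['time'],s['position'],s['force'],s['qvel'])
E
```

```text
time: 3.52
position: [0.4575, 0.0709, 0.1158]
orientation: [[0.954, 0.299, 0.001], [0.299, -0.954, -0.0], [0.001, 0.0, -1.0]]
force: [0.4, 0.1, 0.4]
grip_width: 0.0858
grasp_force: 0.0
3.6167 [0.45881175 0.07091372 0.1167546 ] [0.3090867  1.18579403 0.61633417] [-0.07335423 -0.26365319 -0.31597459 -0.59772114 -0.01030938 -0.02534589]
```

View pics/w2.png

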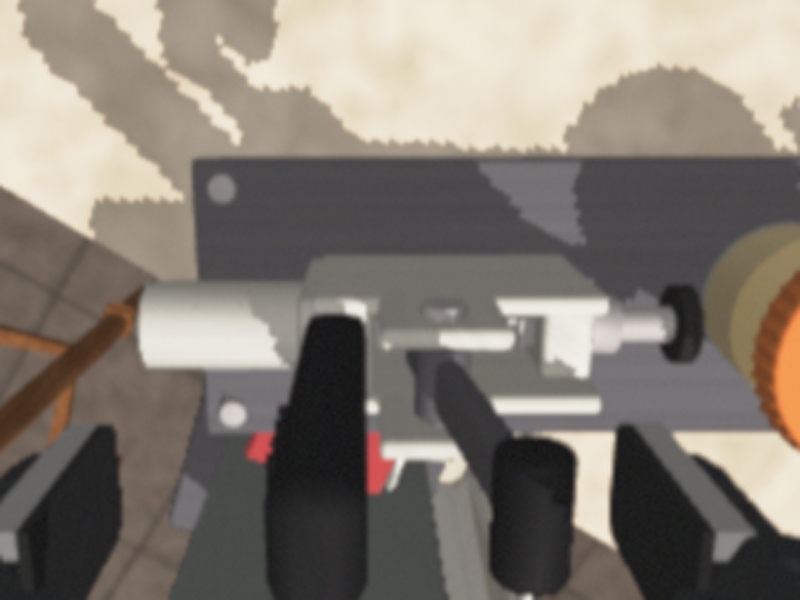

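The hand is centred: pads at px 118 and 614, grip rear at 268 and roller front at 575. I'll do the first squeeze now.

```bash
python3 -m creep '[[[-2,0,1,0,0,0,-0.2],[-2,0,1,0,0,0,-0.5],[-2,0,1,0,0,0,-0.5],[-2,0,1,0,0,0,-0.5],[-2,0,1,0,0,0,-0.5],[-2,0,1,0,0,0,-0.5],[-2,0,1,0,0,0,-0.5],[-2,0,1,0,0,0,-0.5],[-2,0,1,0,0,0,-0.5],[-2,0,1,0,0,0,-0.5]]]'
```

```text
time: 4.45
position: [0.4566, 0.0711, 0.1165]
orientation: [[0.954, 0.3, 0.005], [0.3, -0.954, 0.002], [0.005, 0.0, -1.0]]
force: [-4.6, 2.2, 22.6]
grip_width: 0.0297
grasp_force: 57.4
```

```bash
python3 -m creep '[[[0,0,0,0,0,0,0.9],[0,0,0,0,0,0,0.9],[0,0,0,0,0,0,0.9],[0,0,0,0,0,0,0.9],[0,0,0,0,0,0,0.9],[0,0,0,0,0,0,0.9],[0,0,0,0,0,0,0.9]]]'
cat >look.py <<'E'
from bench import env
import cv2,sys
W=env.camera('wrist')
n=sys.argv[1]
cv2.imwrite(f'pics/{n}.png',cv2.resize(W['image'][100:310,190:470,::-1],(800,600),interpolation=2))
s=env.sense();print(s['time'],s['position'],s['force'],s['grip_width'])
E
python3 look.py w3
```

```text
time: 5.03
position: [0.4543, 0.0706, 0.113]
orientation: [[0.954, 0.299, -0.001], [0.299, -0.954, 0.0], [-0.001, -0.001, -1.0]]
force: [0.6, -0.4, 0.4]
grip_width: 0.0811
grasp_force: 0.0
5.0833 [0.45440474 0.07048933 0.11309489] [-0.79949423 -0.46831083  0.16994299] 0.08085786874514307
```

View pics/w3.png

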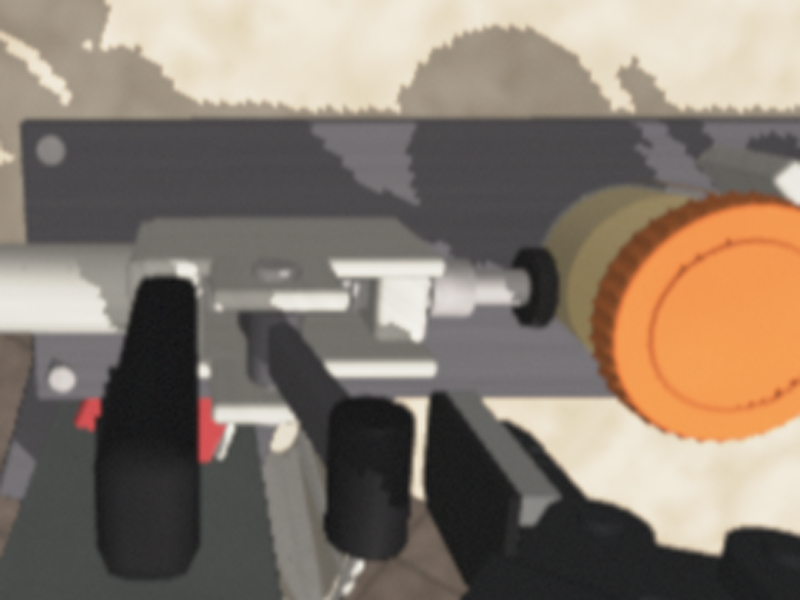

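The foot has moved about 6 mm, with its front at px 556, and is just reaching the cup. The hand is still centred, so I'll keep pumping.

```bash
python3 -m creep '[[[0,0,0,0,0,0,-0.5],[0,0,0,0,0,0,-0.5],[0,0,0,0,0,0,-0.5],[0,0,0,0,0,0,-0.5],[0,0,0,0,0,0,-0.5],[0,0,0,0,0,0,-0.5],[0,0,0,0,0,0,-0.5],[0,0,0,0,0,0,-0.5],[0,0,0,0,0,0,-0.5],[0,0,0,0,0,0,-0.5],[0,0,0,0,0,0,0.9],[0,0,0,0,0,0,0.9],[0,0,0,0,0,0,0.9],[0,0,0,0,0,0,0.9],[0,0,0,0,0,0,0.9],[0,0,0,0,0,0,0.9],[0,0,0,0,0,0,0.9]]]' 
python3 look.py w4
python3 -m creep '[[[0,0,0,0,0,0,-0.5],[0,0,0,0,0,0,-0.5],[0,0,0,0,0,0,-0.5],[0,0,0,0,0,0,-0.5],[0,0,0,0,0,0,-0.5],[0,0,0,0,0,0,-0.5],[0,0,0,0,0,0,-0.5],[0,0,0,0,0,0,-0.5],[0,0,0,0,0,0,-0.5],[0,0,0,0,0,0,-0.5],[0,0,0,0,0,0,0.9],[0,0,0,0,0,0,0.9],[0,0,0,0,0,0,0.9],[0,0,0,0,0,0,0.9],[0,0,0,0,0,0,0.9],[0,0,0,0,0,0,0.9],[0,0,0,0,0,0,0.9]]]' 
python3 look.py w5
```

```text
time: 6.5
position: [0.4544, 0.0706, 0.1131]
orientation: [[0.954, 0.299, -0.001], [0.299, -0.954, 0.001], [-0.0, -0.001, -1.0]]
force: [-0.3, 0.3, -0.2]
grip_width: 0.0814
grasp_force: 0.0
6.55 [0.45445359 0.0704991  0.11311999] [-0.02415083  0.41319686  0.69446279] 0.0811003708748879
time: 7.97
position: [0.4544, 0.0705, 0.1131]
orientation: [[0.954, 0.299, -0.001], [0.299, -0.954, 0.001], [-0.0, -0.001, -1.0]]
force: [0.2, -0.6, 0.5]
grip_width: 0.0808
grasp_force: 0.0
8.0167 [0.45444516 0.07052472 0.11311886] [-0.75795282  0.88392297  0.2706429 ] 0.08124712534550406
```

View pics/w5.png

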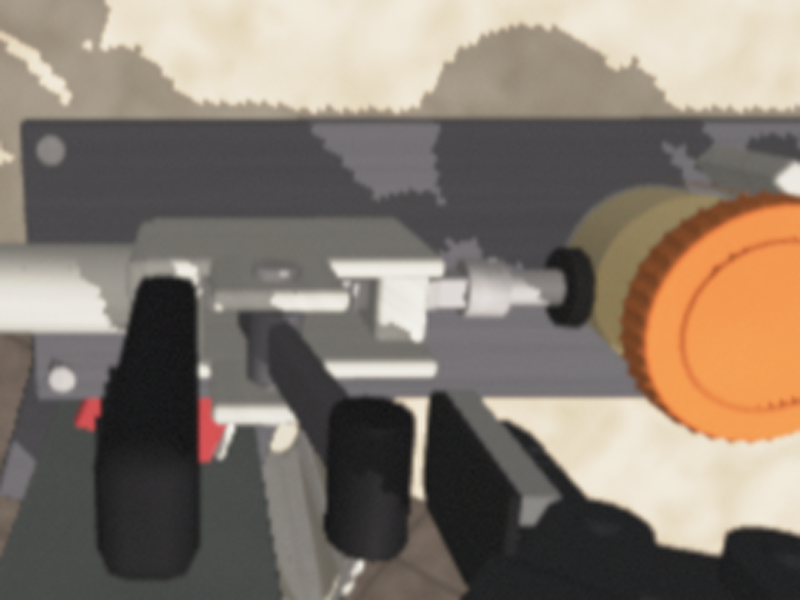

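The foot front has advanced to px 594 and the cup is moving with it. The collar-to-foot stem length hasn't changed, so the cup isn't home yet. Two more pumps are safe: even if it were home already, they'd compress the spring 10 mm at most.

```bash
python3 -m creep '[[[0,0,0,0,0,0,-0.5],[0,0,0,0,0,0,-0.5],[0,0,0,0,0,0,-0.5],[0,0,0,0,0,0,-0.5],[0,0,0,0,0,0,-0.5],[0,0,0,0,0,0,-0.5],[0,0,0,0,0,0,-0.5],[0,0,0,0,0,0,-0.5],[0,0,0,0,0,0,-0.5],[0,0,0,0,0,0,-0.5],[0,0,0,0,0,0,0.9],[0,0,0,0,0,0,0.9],[0,0,0,0,0,0,0.9],[0,0,0,0,0,0,0.9],[0,0,0,0,0,0,0.9],[0,0,0,0,0,0,0.9],[0,0,0,0,0,0,0.9]]]' 
python3 look.py w6
python3 -m creep '[[[0,0,0,0,0,0,-0.5],[0,0,0,0,0,0,-0.5],[0,0,0,0,0,0,-0.5],[0,0,0,0,0,0,-0.5],[0,0,0,0,0,0,-0.5],[0,0,0,0,0,0,-0.5],[0,0,0,0,0,0,-0.5],[0,0,0,0,0,0,-0.5],[0,0,0,0,0,0,-0.5],[0,0,0,0,0,0,-0.5],[0,0,0,0,0,0,0.9],[0,0,0,0,0,0,0.9],[0,0,0,0,0,0,0.9],[0,0,0,0,0,0,0.9],[0,0,0,0,0,0,0.9],[0,0,0,0,0,0,0.9],[0,0,0,0,0,0,0.9]]]' 
python3 look.py w7
python3 - <<'E'
import cv2,numpy as np
st=[cv2.imread(f'pics/w{i}.png')[225:345,360:760] for i in (3,4,5,6,7)]
cv2.imwrite('pics/m.png',cv2.resize(np.vstack(st),(800,600*2)[:1]+(600,)) if 0 else np.vstack([cv2.resize(x,(400,120)) for x in st]))
E
```

```text
time: 9.43
position: [0.4544, 0.0706, 0.1131]
orientation: [[0.954, 0.299, -0.001], [0.299, -0.954, 0.001], [-0.001, -0.001, -1.0]]
force: [-0.2, 0.7, -0.4]
grip_width: 0.0812
grasp_force: 0.0
9.4833 [0.4544453  0.07052129 0.11313131] [ 0.30726522  0.73033892 -0.81841257] 0.08108000209788863
time: 10.9
position: [0.4544, 0.0705, 0.1131]
orientation: [[0.954, 0.299, -0.001], [0.299, -0.954, 0.001], [-0.001, -0.001, -1.0]]
force: [0.1, 0.1, 0.2]
grip_width: 0.0808
grasp_force: 0.0
10.95 [0.45444576 0.07049878 0.11312207] [ 0.31845527  0.30913269 -0.38138911] 0.08094871922473988
```

View pics/m.png

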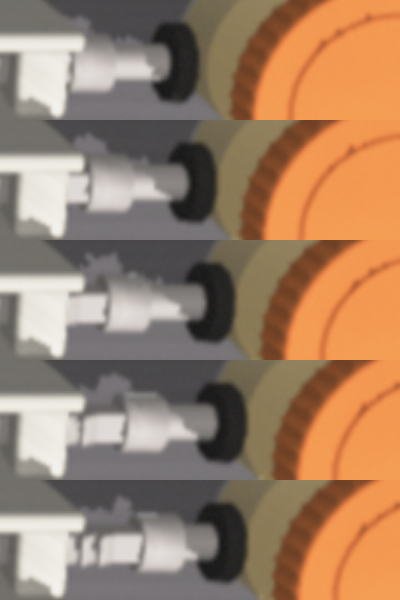

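Foot front by pump is 198, 217, 236, 247, 248, so it has stopped and the cup is home. The collar-to-foot gap shrank from about 38 to 15 px, which means the spring is compressed about 6 to 7 mm. That's mid-range, so I'll withdraw.

```bash
python3 -m creep '[[[0,0,0,0,0,0,1],[0,0,-20,0,0,0,1],[0,0,-50,0,0,0,1],[0,0,-90,0,0,0,1],[0,0,-125,0,0,0,1],[0,0,-127,0,0,0,1],[0,0,-127,0,0,0,1],[0,0,-127,0,0,0,1],[0,0,-127,0,0,0,1]]]'
python3 - <<'E'
from bench import env
import cv2
W=env.camera('wrist')
cv2.imwrite('pics/w8.png',cv2.resize(W['image'][100:250,180:480,::-1],(800,400),interpolation=2))
s=env.sense();print(s['time'],s['position'],s['force'])
E
```

```text
time: 11.7
position: [0.4536, 0.0703, 0.2389]
orientation: [[0.954, 0.299, -0.003], [0.299, -0.954, 0.0], [-0.003, -0.001, -1.0]]
force: [0.6, 0.5, -0.4]
grip_width: 0.0854
grasp_force: 0.0
11.75 [0.453474   0.07032141 0.23869897] [ 0.34057348  0.12923552 -0.58120904]
```

View pics/w8.png

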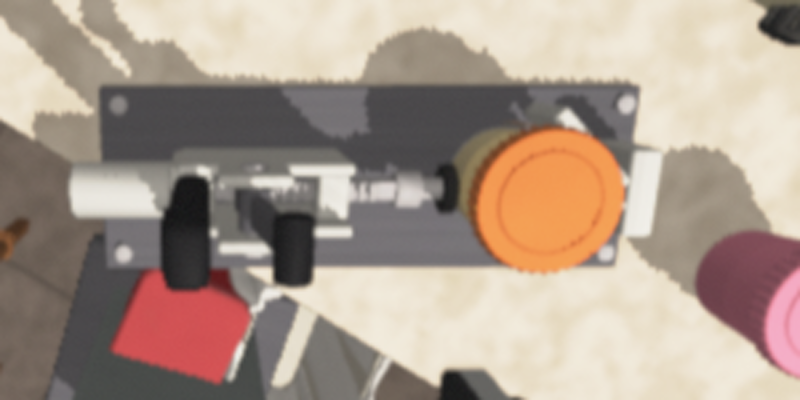

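The cup (px 550,200) is upright in the V block, the foot (447,188) is pressing it, the trigger has sprung back (293,250), and the hand is clear.

```bash
python3 -c "
from bench import env
print(env.hand_in())"
```

```text
the job is handed in; nothing more can be done
None
```

I pumped the trigger five times and handed the job in: the cup stands upright and home in the V block, the foot's spring is about 6–7 mm compressed (estimated from the images), the trigger is sprung back and the hand is clear; no verdict came back.

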